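Lock the knife chest and take out the key

ROBOT

A 7-joint arm with a two-finger parallel gripper is mounted at the origin on the work surface. World frame = base frame: x ahead of the robot, y to its left, z up, the work surface at z = 0. Lengths are in m, angles in degrees, forces in N, time in s.
With the tool pointing down it reaches from about 0.425 to 0.875 m from the base axis. Payload 4.7 kg.
Tool frame: the origin (TCP) lies between the finger pads; the fingertips stand 11 mm ahead of it and the grasp point (between the pads) lies 8 mm behind it (env.tcp_to_tips is the distance from the TCP to the fingertips, in m); z points along the fingers, y is the line along which they close (so a half turn about z gives the same grasp; the last joint's range is limited). The gripper opens to 87 mm and grips with 3 to 60 N. Pads are 19 mm wide; open, the fingers measure 117 mm over their backs; the gripper's body (75 mm by 190 mm) begins 51 mm behind the grasp point.
Start: joints at [69.563, 18.392, -4.016, 83.108, 1.295, 78.541, -3.26], TCP at [0.236, -0.606, 0.195] pointing down, gripper open.
Joint ranges: [-163.93, 163.93], [-17.29, 119.83], [-79.2, 71.16], [3.27, 140.29], [-89.18, 269.18], [5.43, 117.66], [-154.24, 154.24]. Speed limits (degrees/s): [147.25, 147.25, 180, 180, 180, 180, 180].

INTERFACE

Orientations are given as [roll, pitch, yaw] about the fixed x, y, z axes, in that order (R = Rz(yaw) Ry(pitch) Rx(roll)).
In Python, from cell import env, viewer gives the robot as it stands.
- The arm moves only by the tool step_arm, never from a script. Its arguments are lists of equal length, an entry for each row: "delta_pos": the shift along the tool's x, y, z in units of 0.2 m (1.0 is 0.2 m), a list of three; "rot": the turn, a rotation vector about the tool's x, y, z in units of 1.5 rad (1.0 is 1.5 rad), a list of three; "gripper": the gripper command: -1 is shut, 1 is fully open, values between are in proportion. A call has 1 to 20 rows; each row is the pose to reach, as a shift and turn from the pose commanded when the call began, along the tool's axes at that moment; what a row does not reach only later rows make up. A row lasts 1/8 s, in which the tool goes at most 62.5 mm and 10.7 degrees, less where a joint would pass 70% of its speed; a pose out of reach is approached as far as the arm can. A call with a number of a shift or a turn outside -1 to 1 is refused whole. A call with a gripper value outside its range is refused whole. The fingers move at their own pace and stop on an object; "squeeze" is the grip in N (left out, the last holds). Time passes only in rows, so rows that repeat a pose let the fingers close. It gives the time, the measured TCP pose, the force, the opening and the grip force at its end, in the units of the state.
- env.get_obs(): the state, without advancing time (a new reading comes with each control period).
- viewer.read_camera(name): name is "scene" or "top" or "wrist"; returns a dict with "img" (480x640x3 uint8, red, green, blue), "fx", "fy", "cx", "cy" (pixels), "pose" (4x4, takes a point from camera to world coordinates). Camera axes: x right, y down, z forward; pixel columns grow to the right and rows downward; lengths in m; the calibration is good to about 2 mm. A picture is of the moment at which its call begins. There is no depth.
- env.sign_off(): hands the job in; it is judged then, once.
The state is a dict: "time_s": time; "qpos": joint angles; "joint_velocities": joint speeds; "effort": joint torques, N m; "tool_pos": TCP position; "tool_rot": TCP orientation; "force": force on the tool from outside, world axes, zero at the start; "wrist_torque": the same for the moment, N m; "grip_width": finger opening in m; "grasp_force": force on a finger pad.
Only numpy, scipy, OpenCV 4.12 (cv2) and the standard library are available. Lean on these libraries where they do the work, as an engineer would, in place of code of your own. Each camera call takes 0.05 s, during which the arm holds its last target. There are 200 camera calls.

TASK

Lock the knife chest: take the key from its wooden block, push it fully down into the lock and turn it clockwise until you feel the bolt butt against the catch on the lid. Then turn it back to where it comes out, draw it out and stand it fully down in its block again. Be gentle: do not force or pry the key in the lock, do not ram the bolt, and leave everything else where it is.

Things in the scene. Friction and masses are not known exactly. Their poses are not given: they have to be found in the camera images.
- key_bow (a point): Steel key, 62 mm tall, about 60 g, standing upright in the slot of a wooden block. This point: centre of its bow (handle), a plate 10 mm thick (x), 30 mm wide (y), 26 mm high, pinched across x; z up along the key. Below the bow a round stem 6 mm thick, and at the foot a flat bit 5 mm (x) by 20 mm (y) by 8 mm high. The key is the same turned half round.
- key_tip (a point): Centre of the underside of the key's foot, 49 mm below the bow's centre; axes as the key's. With the key fully in the lock the bow's underside stands 21 mm above the lock's plate, in the block 16 mm above the block's top.
- chest: Low dark wooden knife chest, 240 (x) x 320 (y) x 50 mm high, fixed; origin under its centre. Flat steel lock case, 52 x 64 mm and 15 mm high, on the middle of its front rail, centred 92 mm in front of (-x) the origin; clear sliding lid behind it. Key and lock together take 60 N safely.
- keyway (a point): Centre of the keyway in the lock plate's top face. z up, x from lock to lid. Slot 7 mm (x) by 22 mm (y), edges broken 0.5 mm, plate 5 mm thick; below it a cavity 10 mm high, so the key's foot rests 15 mm below this point when fully in. Key enters and leaves only with its wide side along y (either way round); turned over about 0.1 rad from that, its bit is caught under the plate.
- plug (a joint): The lock's plug, turned by the key (free play about 0.1 rad either way), rad: 0 = its stop and start, where the key enters and leaves; grows clockwise seen from above. It drives the bolt out, about 14 mm per rad after 0.02 to 0.72 rad (worn), until the bolt meets the catch at 0.4 to 1.4 rad. Friction 0.02 N m; stays where left; turned back, it leaves the bolt out.
- bolt (a joint): Travel of the steel bolt out of the lock case, m; 0 = drawn in. It slides stiffly (2.5 N: the key needs about 0.06 N m in all) and stays where it is left. At the catch it stops dead: every 5 N on the catch adds about 0.07 N m at the key. Over 16 N would bend the catch.
- bolt_end (a point): Centre of the bolt's end face; the bolt is 12 mm wide (y), 6 mm high and moves along the keyway's x towards the lid.
- catch_wall (a point): Centre of the inner face of the back wall of the steel catch, 16 mm wide inside, on the front edge of the clear sliding lid; axes parallel to the keyway's. The bolt is home when its end butts against this face. The lid has play, so the bolt has 5 to 10 mm to go, and the turn needed differs each time.
- block_mouth (a point): Centre of the slot in the top of the key's wooden block (70 mm x, 76 mm y, 32 mm high, screwed down). Slot 9 mm (x) by 24 mm (y), 20 mm deep, chamfered 2 mm; z up. The key stands in it with its wide side along y, its foot on the slot's floor.
- stone_coarse: Bystander: reddish whetstone 205 x 70 x 30 mm lying on the bench at the far right; origin under its centre
- stone_fine: Bystander: grey whetstone 180 x 60 x 24 mm lying on the bench; origin under its centre
- stone_small: Bystander: small loose grey hone 75 x 28 x 12 mm lying on the chest's clear lid, 105 mm or more behind the lock; origin under its centre
- oil: Bystander: white oil bottle with black cap, 48 mm across, 130 mm tall, standing near the key's block; origin under its centre
- brush: Bystander: hand brush lying on the bench left of the robot's middle
- driver: Bystander: screwdriver lying on the bench close to the robot
- cup: Bystander: white cup 72 mm across, 80 mm tall, left of the chest; origin under its centre

How it is judged (in metres and radians):
On the way, in this order (a step that is already met when the one before it is completed fails the run):
1. the key stands fully down in the lock (foot within 2.5 mm of the cavity's floor, within 3 mm of the keyway's centre) (z of key_tip in the frame of keyway below -0.0125 m and horizontal distance between key_tip and keyway below 0.003 m), for 0.1 s.
2. with the key the bolt is pressed against the catch (more than 2 N) (contact force between bolt and lid above 2 N and value of joint plug above 0.3 rad and z of key_tip in the frame of keyway below -0.01 m), for 0.1 s.
3. the key is drawn out of the lock, the bolt still home (z of key_tip in the frame of keyway above 0.004 m and x of bolt_end in the frame of catch_wall above -0.0025 m), for 0.1 s.
At the end, for the whole second after the job is handed in: The bolt's end is within 2.5 mm of the catch's back wall, the plug is back (joint under 0.25 rad), and the key stands released and at rest in its block's slot: foot at least 16.5 mm below the block's top, within 6 mm of the slot's centre, tilted less than 0.2 rad (x of bolt_end in the frame of catch_wall above -0.0025 m and value of joint plug below 0.25 rad and z of key_tip in the frame of block_mouth below -0.0165 m and horizontal distance between key_tip and block_mouth below 0.006 m and angle between key_bow's own z axis and vertical below 0.2 rad and linear speed of key below 0.02 m/s); the robot touches nothing.
It fails at once if the bolt is rammed against the catch (over 16 N) (contact force between bolt and lid above 16 N).
It fails at once if the key is forced in the lock (over 60 N between key and lock, summed over its contacts) (contact force between key and chest above 60 N).
It fails at once if the fingers push the bolt (contact force between the fingers and bolt above 1 N).
It fails at once if a bystander is moved by more than 30 mm (distance of any of stone_coarse, stone_fine, stone_small, oil, brush, driver, cup from where it was at the start of the episode above 0.03 m).
It also fails if it takes over 72 s, if anything falls off the work surface, if the arm or the gripper's body presses on something with over 40 N, if the wrist force passes 120 N, or if a joint passes its speed limit or range.

## Working session

There is one attempt and no reset: what is moved stays moved. The work goes in short steps, Python scripts to look and compute and a tool call to move; the robot and the scene stay as the last step left them, time stands still between calls to the robot, and variables do not carry over. Pictures are saved under pics/ and viewed, at most 10 in all, crops included, and the job is handed in when it is done.

Besides the shell and the picture viewer there is one more tool, called after "Call:" as a command line: name --argument value ..., lists and objects as JSON in quotes. step_arm: Moves the arm, as the interface text tells. Shifts and turns lie within -1 to 1; 1 stands for 0.2 m of shift or 1.5 rad of turn. Its arguments: {"type":"object","properties":{"delta_pos":{"type":"array"},"rot":{"type":"array"},"gripper":{"type":"array"},"squeeze":{"type":"number"}},"required":["delta_pos","rot","gripper"]}

```bash
mkdir -p pics; ls
cat > h.py <<'E'
import numpy as np, cv2
from cell import env, viewer
from scipy.spatial.transform import Rotation as R
def snap(n,f,crop=None,s=1):
    c=viewer.read_camera(n); im=c["img"][:,:,::-1].copy()
    np.savez("pics/"+f+".npz",img=im,pose=c["pose"],k=[c["fx"],c["fy"],c["cx"],c["cy"]])
    save(f,crop,s,f); return c
def save(src,crop,s,f):
    im=np.load("pics/"+src+".npz")["img"]
    if crop: im=im[crop[1]:crop[3],crop[0]:crop[2]]
    cv2.imwrite("pics/"+f+".png",cv2.resize(im,None,fx=s,fy=s,interpolation=cv2.INTER_CUBIC))
def px2w(src,u,v,z):
    d=np.load("pics/"+src+".npz");fx,fy,cx,cy=d["k"];P=d["pose"]
    r=P[:3,:3]@np.array([(u-cx)/fx,(v-cy)/fy,1]);o=P[:3,3]
    return o+r*(z-o[2])/r[2]
def w2px(src,p):
    d=np.load("pics/"+src+".npz");fx,fy,cx,cy=d["k"];P=d["pose"]
    q=P[:3,:3].T@(np.array(p)-P[:3,3]);return np.array([fx*q[0]/q[2]+cx,fy*q[1]/q[2]+cy])
def st():
    o=env.get_obs()
    for k in("time_s","tool_pos","tool_rot","force","wrist_torque","grip_width","grasp_force"):print(k,np.round(o[k],4))
E
python3 - <<'E'
from h import *
st()
for n in("scene","top","wrist"):
    c=snap(n,n+"0"); print(n,c["fx"],np.round(c["pose"],3).tolist())
E
```

```text
pics
time_s 0.0
tool_pos [ 0.2352 -0.6053  0.1936]
tool_rot [-1.798918e+02  6.100000e-03  2.124640e+01]
force [0.7119 0.7863 0.0618]
wrist_torque [-0.0158 -0.0565 -0.0304]
grip_width 0.0869
grasp_force 0.0
scene 515.3251865354799 [[0.515, 0.737, -0.439, 1.087], [0.857, -0.448, 0.254, -0.321], [-0.009, -0.507, -0.862, 1.143], [0.0, 0.0, 0.0, 1.0]]
top 497.19562179601434 [[0.006, -0.981, 0.192, 0.271], [-1.0, -0.01, -0.021, -0.003], [0.022, -0.192, -0.981, 1.351], [0.0, 0.0, 0.0, 1.0]]
wrist 428.32797069544023 [[0.362, -0.892, -0.27, 0.31], [-0.932, -0.347, -0.103, -0.577], [-0.002, 0.289, -0.957, 0.385], [0.0, 0.0, 0.0, 1.0]]
```

View pics/top0.png

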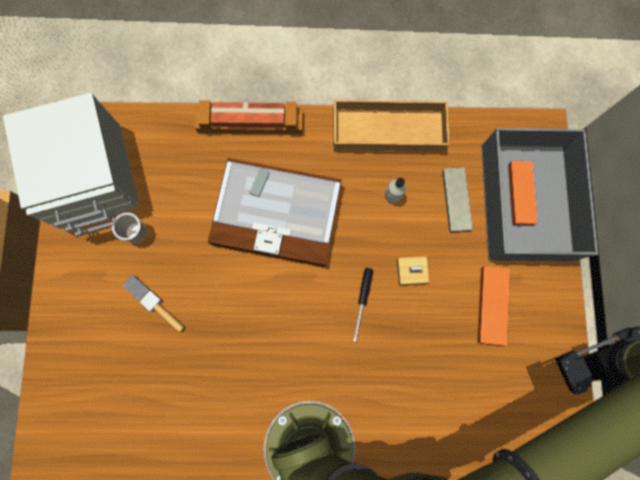

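View pics/scene0.png

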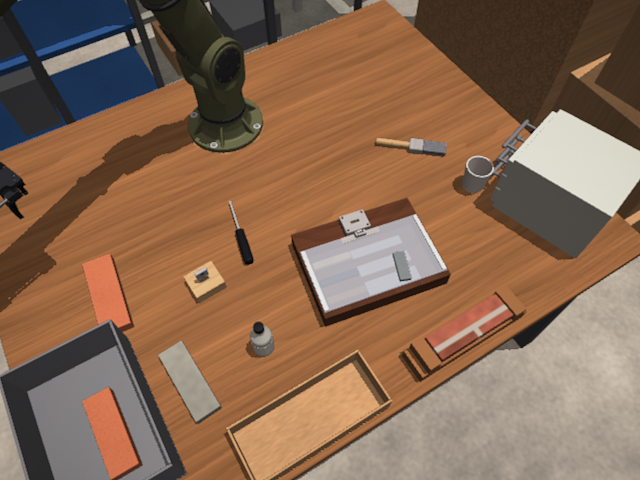

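The top picture shows the block with key at about (413,271) and the lock at about (268,241), with the keyway slot near (268,241). The scene picture shows the key upright at (201,273) and the lock at (354,221).

Run:
```python
from h import *
for n,u,v,z in(("top0",413,271,.032),("top0",416,269,.06),("scene0",205,283,.032),("top0",268,241,.065),("scene0",354,221,.065),("top0",397,193,.1)):print(n,u,v,np.round(px2w(n,u,v,z),4))
a=[px2w("top0",u,v,.05) for u,v in((209,242),(328,266))];d=a[0]-a[1];print(d,np.linalg.norm(d),np.degrees(np.arctan2(d[1],d[0]))-90)
a=cv2.resize(np.load("pics/top0.npz")["img"][245:295,388:438],(400,400),interpolation=2)
b=cv2.resize(np.load("pics/top0.npz")["img"][215:265,243:293],(400,400),interpolation=2)
cv2.imwrite("pics/c1.png",np.hstack([a,b]))
```

```text
top0 413 271 [ 0.455 -0.277  0.032]
top0 416 269 [ 0.4565 -0.2793  0.06  ]
scene0 205 283 [ 0.4725 -0.2782  0.032 ]
top0 268 241 [0.5265 0.1106 0.065 ]
scene0 354 221 [0.5266 0.1112 0.065 ]
top0 397 193 [ 0.6515 -0.2268  0.1   ]
[0.06141172 0.31611041 0.        ] 0.32202047942446976 -10.994076365100398
```

View pics/c1.png

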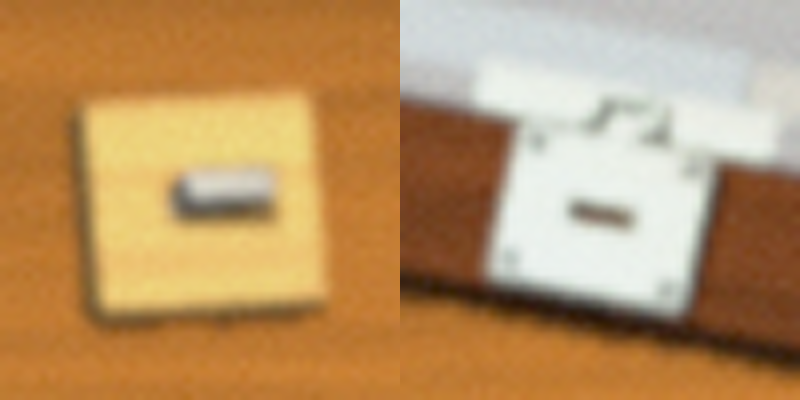

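The crop shows the key's bow at top-camera pixel (416,268.5), the block turned about +4°, and the keyway slot near (268,241), turned about -11°. Next I move the wrist camera over the key.

```bash
cat >> h.py <<'E'
def go(p,yaw):
    o=env.get_obs();T=R.from_euler("xyz",o["tool_rot"],degrees=True);D=R.from_euler("xyz",[180,0,yaw],degrees=True)
    d=T.inv().apply(np.array(p)-np.array(o["tool_pos"]));r=(T.inv()*D).as_rotvec()
    print("dpos units",np.round(d/.2,4),"rot units",np.round(r/1.5,4),"rows>=",np.linalg.norm(d)/.0625,np.degrees(np.linalg.norm(r))/10.7)
E
python3 -c "
from h import *
go([.345,-.44,.2],57); go([.457,-.279,.2],94)"
```

```text
dpos units [ 0.8108 -0.5721 -0.0302] rot units [-1.00e-03 -3.00e-04 -4.16e-01] rows>= 3.1770362941706747 3.341295974884964
dpos units [ 1.6245 -1.1195 -0.0295] rot units [-9.000e-04 -6.000e-04 -8.465e-01] rows>= 6.313872304687241 6.799234705845117
```

Call:
step_arm --delta_pos '[[0.4,-0.29,-0.02],[0.8,-0.57,-0.03],[0.81,-0.57,-0.03],[0.81,-0.57,-0.03]]' --rot '[[0,0,-0.2],[0,0,-0.416],[0,0,-0.416],[0,0,-0.416]]' --gripper '[[0],[0],[0],[0]]' --squeeze 25

```text
$.gripper[0]: bad value
```

```bash
python3 -c "
from h import *
st();go([.457,-.279,.2],94)"
```

```text
time_s 0.15
tool_pos [ 0.2353 -0.6054  0.1938]
tool_rot [-1.799146e+02  4.500000e-03  2.124820e+01]
force [ 0.119   0.3853 -0.6423]
wrist_torque [ 0.0123  0.0039 -0.0437]
grip_width 0.0869
grasp_force 0.0
dpos units [ 1.6245 -1.1195 -0.0295] rot units [-9.000e-04 -6.000e-04 -8.465e-01] rows>= 6.313872304687241 6.799234705845117
```

Gripper entries are plain numbers.

Call:
step_arm --delta_pos '[[0.4,-0.29,-0.02],[0.8,-0.57,-0.03],[0.81,-0.57,-0.03],[0.81,-0.57,-0.03]]' --rot '[[0,0,-0.2],[0,0,-0.416],[0,0,-0.416],[0,0,-0.416]]' --gripper '[0,0,0,0]' --squeeze 25

```text
time_s: 0.65
tool_pos: [0.3493, -0.4359, 0.201]
tool_rot: [180.0, -0.1, 57.7]
force: [-0.9, -1.3, -0.1]
grip_width: 0.0548
grasp_force: 0.0
```

```bash
python3 -c "
from h import *
st();go([.457,-.279,.2],94)"
```

```text
time_s 0.65
tool_pos [ 0.3493 -0.4359  0.201 ]
tool_rot [ 1.799609e+02 -9.900000e-02  5.765490e+01]
force [-0.8672 -1.2774 -0.0673]
wrist_torque [-0.0442 -0.0381 -0.026 ]
grip_width 0.0548
grasp_force 0.0
dpos units [0.9511 0.0353 0.0068] rot units [ 0.0008 -0.001  -0.4229] rows>= 3.045689952029989 3.3967557417854413
```

Call:
step_arm --delta_pos '[[0.3,0.01,0],[0.6,0.02,0],[0.88,0.03,0],[0.97,0.035,0],[0.97,0.035,0],[0.97,0.035,0]]' --rot '[[0,0,-0.11],[0,0,-0.23],[0,0,-0.35],[0,0,-0.43],[0,0,-0.43],[0,0,-0.43]]' --gripper '[0,0,0,0,0,0]'

```text
time_s: 1.4
tool_pos: [0.4557, -0.2835, 0.2004]
tool_rot: [-179.9, 0.0, 93.7]
force: [0.5, -0.6, 1.3]
grip_width: 0.0437
grasp_force: 0.0
```

```bash
python3 -c "
from h import *
st();c=snap('wrist','w1');go([.457,-.279,.2],94);print(np.round(c['pose'],3).tolist(),w2px('w1',[.457,-.279,.074]))"
```

```text
time_s 1.4
tool_pos [ 0.4557 -0.2835  0.2004]
tool_rot [-1.799488e+02  2.580000e-02  9.372120e+01]
force [ 0.4687 -0.5697  1.3272]
wrist_torque [-0.0565 -0.0975  0.0669]
grip_width 0.0437
grasp_force 0.0
dpos units [0.0231 0.0088 0.0019] rot units [-0.0005  0.0002 -0.0035] rows>= 0.07922117486606944 0.028430022570293995
[[0.998, 0.062, 0.018, 0.452], [0.064, -0.955, -0.288, -0.204], [-0.001, 0.289, -0.957, 0.392], [0.0, 0.0, 0.0, 1.0]] [319.61966642 218.94076063]
```

View pics/w1.png

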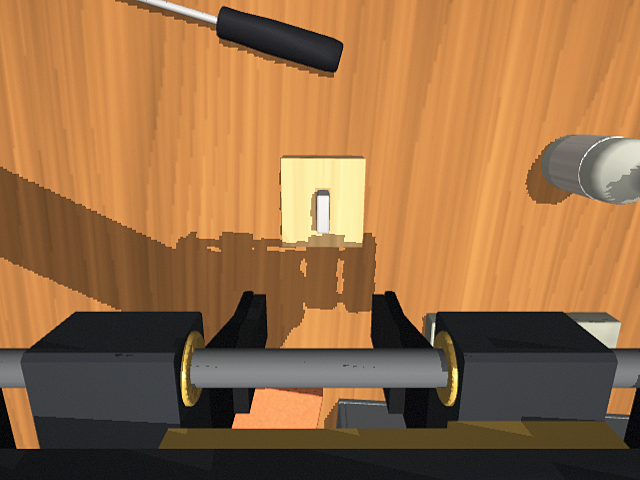

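The wrist picture shows the block at columns 281–365 and rows 157–247, and the key's bow at about (323,213), near the predicted (320,219). I need an enlarged crop.

```bash
python3 -c "
from h import *
save('w1',(270,145,380,255),5,'c2')"
```

```text
(no output)
```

View pics/c2.png

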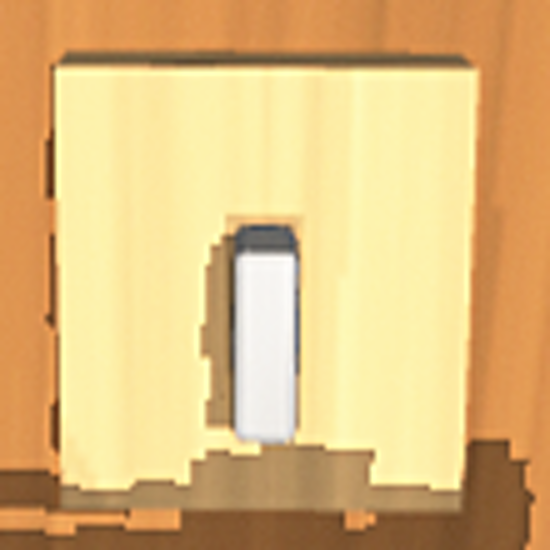

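The crop shows the bow's top face with corners at crop pixels (236,252), (300,252), (296,440) and (234,440). The block's top runs (55,66), (477,66), (462,508), (60,508).

```bash
cat >> h.py <<'E'
def quad(src,pts,z,x0,y0,s):
    q=np.array([px2w(src,x0+(u+.5)/s-.5,y0+(v+.5)/s-.5,z)[:2] for u,v in pts]);c=q.mean(0)
    l=(q[0]+q[1]-q[2]-q[3])/2;w=(q[1]+q[2]-q[0]-q[3])/2
    print("centre",np.round(c,4),"len",np.round(np.linalg.norm(l),4),"wid",np.round(np.linalg.norm(w),4),"yaw",np.degrees(np.arctan2(l[1],l[0]))-90,np.degrees(np.arctan2(w[1],w[0])))
E
python3 -c "
from h import *
quad('w1',[(236,252),(300,252),(296,440),(234,440)],.074,270,145,5)
quad('w1',[(55,66),(477,66),(462,508),(60,508)],.032,270,145,5)"
```

```text
centre [ 0.4592 -0.275 ] len 0.0291 wid 0.0095 yaw 2.9617975550787747 3.7049332886982067
centre [ 0.4591 -0.2751] len 0.0763 wid 0.0701 yaw 3.1938118715352317 3.7034353037737437
```

```bash
python3 -c "
from h import *
st();go([.459,-.275,.053],93.4)"
```

```text
time_s 1.45
tool_pos [ 0.4555 -0.2837  0.2004]
tool_rot [-1.799528e+02  1.700000e-02  9.370000e+01]
force [-0.1916 -0.3458  0.2676]
wrist_torque [-0.0124 -0.0992  0.0216]
grip_width 0.0436
grasp_force 0.0
dpos units [0.0426 0.0207 0.7369] rot units [-0.0005  0.0002  0.0035] rows>= 2.363047523651758 0.028421557650440875
```

Call:
step_arm --delta_pos '[[0.03,0.015,0.2],[0.043,0.021,0.4],[0.043,0.021,0.55],[0.043,0.021,0.65],[0.043,0.021,0.72],[0.043,0.021,0.737],[0.043,0.021,0.737]]' --rot '[[0,0,0.0035],[0,0,0.0035],[0,0,0.0035],[0,0,0.0035],[0,0,0.0035],[0,0,0.0035],[0,0,0.0035]]' --gripper '[-0.3,-0.3,-0.3,-0.3,-0.3,-0.3,-0.3]'

```text
time_s: 2.33
tool_pos: [0.4605, -0.2737, 0.0537]
tool_rot: [180.0, 0.0, 93.6]
force: [0.0, -0.5, -0.6]
grip_width: 0.0303
grasp_force: 0.0
```

```bash
python3 -c "
from h import *
st();go([.459,-.275,.053],93.4)"
```

```text
time_s 2.325
tool_pos [ 0.4605 -0.2737  0.0537]
tool_rot [1.799701e+02 3.250000e-02 9.360460e+01]
force [ 0.0201 -0.4588 -0.6481]
wrist_torque [ 0.0085 -0.0817 -0.0588]
grip_width 0.0303
grasp_force 0.0
dpos units [-0.006  -0.0078  0.0036] rot units [0.0003 0.0004 0.0024] rows>= 0.033571267270307556 0.019559720880216094
```

Call:
step_arm --delta_pos '[[-0.005,-0.007,0.003],[-0.005,-0.007,0.003],[-0.005,-0.007,0.003],[-0.005,-0.007,0.003],[-0.005,-0.007,0.003],[-0.005,-0.007,0.003]]' --rot '[[0,0,0.002],[0,0,0.002],[0,0,0.002],[0,0,0.002],[0,0,0.002],[0,0,0.002]]' --gripper '[-0.3,-1,-1,-1,-1,-1]' --squeeze 30

```text
time_s: 3.08
tool_pos: [0.459, -0.2742, 0.0526]
tool_rot: [-180.0, 0.0, 93.5]
force: [0.6, -0.0, 0.4]
grip_width: 0.0007
grasp_force: 0.0
```

```bash
python3 -c "
from h import *
st();go([.459,-.275,.12],93.4)"
```

```text
time_s 3.075
tool_pos [ 0.459  -0.2742  0.0526]
tool_rot [-1.79997e+02  4.00000e-04  9.34830e+01]
force [ 0.5609 -0.0265  0.3754]
wrist_torque [ 0.0206 -0.1483 -0.021 ]
grip_width 0.0007
grasp_force 0.0
dpos units [-4.000e-03 -3.000e-04 -3.368e-01] rot units [-0.     0.     0.001] rows>= 1.0778020668686283 0.007761921010861746
```

```bash
python3 -c "
from h import *
c=snap('wrist','w2')
a=np.load('pics/w2.npz')['img']
s=snap('scene','s2');b=cv2.resize(np.load('pics/s2.npz')['img'][230:320,150:250],(333,300),interpolation=2)
out=np.zeros((300,733,3),np.uint8);out[:,:400]=cv2.resize(a,(400,300));out[:,400:]=b
cv2.imwrite('pics/c3.png',out);print(np.round(c['pose'],3).tolist())"
```

```text
[[0.998, 0.058, 0.017, 0.455], [0.06, -0.956, -0.288, -0.195], [-0.0, 0.288, -0.958, 0.244], [0.0, 0.0, 0.0, 1.0]]
```

View pics/c3.png

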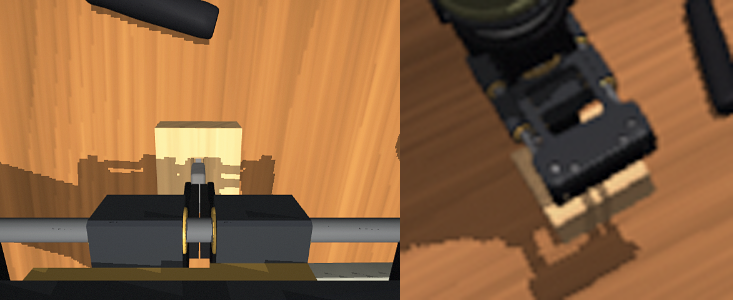

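```bash
python3 -c "
from h import *
for p in ([.459,-.260,.074],[.459,-.26,.048],[.459,-.2742,.0415],[.459,-.275,.032],[.459,-.237,.032],[.424,-.237,.032],[.494,-.237,.032]):print(p,w2px('w2',p))
print(env.tcp_to_tips)
im=np.load('pics/w2.npz')['img']
for v in range(195,345,5):print(v,[int(x) for x in im[v,296:340:3].mean(1)])
"
```

```text
[0.459, -0.26, 0.074] [318.29238775 276.67105409]
[0.459, -0.26, 0.048] [318.34302841 257.29790853]
[0.459, -0.2742, 0.0415] [316.66739049 279.85558396]
[0.459, -0.275, 0.032] [316.66035166 274.67854628]
[0.459, -0.237, 0.032] [321.12105341 203.80911276]
[0.424, -0.237, 0.032] [251.31688657 199.65554812]
[0.494, -0.237, 0.032] [390.53524488 207.93947264]
0.011
195 [99, 98, 99, 99, 94, 93, 92, 91, 95, 95, 97, 100, 99, 98, 100]
200 [97, 93, 98, 97, 101, 102, 102, 102, 97, 99, 101, 103, 100, 98, 102]
205 [218, 219, 218, 217, 216, 222, 204, 197, 203, 204, 203, 198, 190, 190, 196]
210 [221, 220, 220, 219, 219, 221, 222, 216, 220, 222, 221, 217, 213, 213, 216]
215 [222, 220, 220, 219, 217, 221, 222, 216, 220, 222, 222, 218, 213, 212, 216]
220 [221, 222, 221, 219, 217, 221, 222, 215, 220, 222, 221, 216, 212, 213, 216]
225 [221, 221, 221, 218, 219, 221, 221, 215, 220, 221, 222, 217, 213, 212, 217]
230 [221, 221, 220, 218, 219, 220, 221, 215, 220, 221, 221, 216, 211, 213, 215]
235 [221, 222, 221, 219, 218, 221, 221, 217, 220, 222, 221, 217, 212, 213, 216]
240 [222, 222, 221, 217, 218, 221, 22
[... 745 characters left out ...]
46, 134, 134, 92, 134, 145, 144, 143, 142, 144, 123, 124, 135, 125, 128]
295 [32, 13, 16, 11, 10, 11, 8, 0, 46, 12, 7, 11, 15, 9, 15]
300 [11, 9, 17, 9, 21, 22, 20, 0, 49, 24, 21, 21, 13, 9, 14]
305 [12, 18, 19, 13, 19, 20, 20, 3, 51, 22, 18, 22, 18, 6, 8]
310 [15, 11, 13, 19, 22, 22, 21, 0, 52, 22, 18, 22, 15, 14, 5]
315 [22, 19, 13, 28, 18, 21, 19, 1, 52, 23, 23, 20, 24, 12, 15]
320 [23, 20, 13, 27, 19, 25, 15, 0, 49, 23, 22, 22, 21, 11, 6]
325 [19, 16, 15, 19, 24, 23, 22, 2, 37, 19, 22, 14, 25, 17, 9]
330 [20, 8, 18, 19, 18, 15, 22, 4, 35, 22, 21, 24, 27, 24, 19]
335 [85, 49, 14, 20, 17, 24, 19, 1, 41, 24, 24, 25, 17, 16, 50]
340 [111, 65, 9, 23, 21, 23, 18, 7, 44, 24, 25, 19, 16, 15, 70]
```

The picture shows the key unmoved in its slot, with its top at pixels (317,262–288). The fingers are shut above or behind it, and the gap in the first picture suggests the tips sit higher than stated. I'll open, go 8 mm lower, which is safe either way, and look.

Call:
step_arm --delta_pos '[[0,0,0],[0,0,0],[0,0,0],[0,0,0.02],[0,0,0.04],[0,0,0.04],[0,0,0.04]]' --rot '[[0,0,0],[0,0,0],[0,0,0],[0,0,0],[0,0,0],[0,0,0],[0,0,0]]' --gripper '[-0.3,-0.3,-0.3,-0.3,-0.3,-0.3,-0.3]'

```text
time_s: 4.05
tool_pos: [0.459, -0.2742, 0.0446]
tool_rot: [-180.0, -0.0, 93.5]
force: [0.4, -0.0, 0.1]
grip_width: 0.0304
grasp_force: 0.0
```

```bash
python3 -c "
from h import *
st();snap('wrist','w3');snap('scene','s3')
a=np.load('pics/w3.npz')['img'][200:440,200:440];b=np.load('pics/s3.npz')['img'][225:305,150:230]
cv2.imwrite('pics/c4.png',np.hstack([cv2.resize(a,(400,400),interpolation=2),cv2.resize(b,(400,400),interpolation=2)]))"
```

```text
time_s 4.05
tool_pos [ 0.459  -0.2742  0.0446]
tool_rot [-1.79994e+02 -2.00000e-03  9.34812e+01]
force [ 0.4217 -0.0152  0.0983]
wrist_torque [-0.0242 -0.0563  0.0253]
grip_width 0.0304
grasp_force 0.0
```

View pics/c4.png

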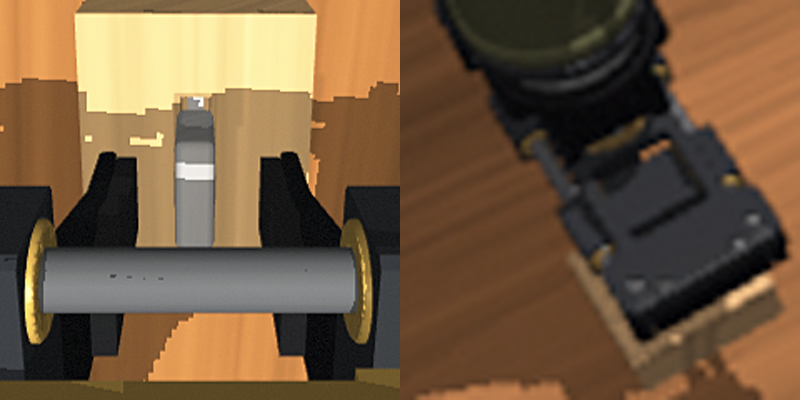

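The left half shows the finger tips at crop pixels (137,157) and (260,157), 74 px apart in the full picture for a 30.4 mm opening. That puts them about 176 mm from the camera, level with the key's top at z≈0.074. So the real tips are about 39 mm higher than the stated tool frame says. I'll go 22 mm lower, watch the force, then close.

Call:
step_arm --delta_pos '[[0,-0.004,0.03],[0,-0.004,0.06],[0,-0.004,0.085],[0,-0.004,0.11],[0,-0.004,0.11]]' --rot '[[0,0,0],[0,0,0],[0,0,0],[0,0,0],[0,0,0]]' --gripper '[-0.3,-0.3,-0.3,-0.3,-0.3]'

```text
time_s: 4.78
tool_pos: [0.4578, -0.2741, 0.0221]
tool_rot: [-180.0, -0.0, 93.5]
force: [0.5, -1.2, -0.3]
grip_width: 0.0305
grasp_force: 0.0
```

Call:
step_arm --delta_pos '[[0,0,0],[0,0,0],[0,0,0],[0,0,0],[0,0,0]]' --rot '[[0,0,0],[0,0,0],[0,0,0],[0,0,0],[0,0,0]]' --gripper '[-1,-1,-1,-1,-1]' --squeeze 30

```text
time_s: 5.4
tool_pos: [0.4584, -0.2744, 0.0229]
tool_rot: [180.0, 0.0, 93.5]
force: [-0.0, 1.0, 0.5]
grip_width: 0.01
grasp_force: 30.0
```

```bash
python3 -c "
from h import *
st();c=snap('wrist','w4');print(np.round(c['pose'],3).tolist())
im=np.load('pics/w4.npz')['img']
for v in range(230,345,5):print(v,[int(x) for x in im[v,290:346:3].mean(1)])"
```

```text
time_s 5.4
tool_pos [ 0.4584 -0.2744  0.0229]
tool_rot [1.799823e+02 1.930000e-02 9.348110e+01]
force [-0.0302  1.01    0.5185]
wrist_torque [-0.0328 -0.1013  0.0138]
grip_width 0.01
grasp_force 30.0003
[[0.998, 0.058, 0.018, 0.455], [0.06, -0.956, -0.288, -0.195], [0.0, 0.289, -0.957, 0.214], [0.0, 0.0, 0.0, 1.0]]
230 [221, 223, 222, 221, 220, 219, 219, 222, 222, 218, 218, 222, 223, 223, 218, 214, 213, 216, 217]
235 [221, 222, 223, 221, 221, 219, 219, 222, 222, 217, 218, 222, 223, 221, 218, 214, 212, 218, 217]
240 [222, 222, 222, 222, 220, 219, 219, 221, 222, 219, 218, 222, 222, 222, 218, 213, 212, 216, 217]
245 [221, 222, 221, 222, 219, 220, 219, 221, 222, 218, 218, 222, 223, 221, 217, 214, 211, 217, 217]
250 [222, 222, 222, 222, 218, 219, 219, 221, 221, 218, 218, 221, 222, 221, 218, 213, 212, 217, 217]
255 [221, 221, 222, 222, 221, 219, 219, 221, 222, 217, 218, 222, 224, 222, 218, 214, 213, 217, 217]
260 [220, 222, 223, 222, 220, 218, 218, 221, 215, 223, 225, 136, 144, 143, 137, 130, 127, 134, 135]
265 [221, 222, 222, 221, 221, 219, 217, 228, 142, 140, 139, 143, 142, 143, 137, 131
[... 659 characters left out ...]
[14, 10, 27, 27, 26, 65, 84, 79, 82, 82, 82, 81, 82, 81, 37, 20, 19, 21, 12]
310 [18, 22, 23, 26, 26, 96, 121, 126, 132, 130, 134, 133, 134, 127, 51, 22, 19, 20, 20]
315 [18, 30, 26, 24, 23, 116, 219, 238, 238, 237, 239, 135, 144, 128, 55, 19, 21, 17, 19]
320 [14, 26, 22, 24, 23, 48, 224, 239, 237, 237, 240, 136, 143, 129, 55, 19, 22, 20, 22]
325 [20, 20, 19, 24, 17, 47, 131, 146, 146, 143, 142, 142, 141, 127, 51, 19, 23, 21, 21]
330 [16, 23, 17, 19, 22, 45, 133, 144, 144, 143, 143, 141, 144, 125, 51, 17, 20, 21, 17]
335 [21, 18, 19, 21, 23, 41, 133, 146, 143, 144, 142, 142, 142, 127, 42, 20, 14, 22, 19]
340 [24, 20, 15, 16, 21, 22, 132, 145, 145, 145, 139, 140, 141, 128, 39, 20, 19, 21, 21]
```

The key is gripped at 10 mm width with 30 N. The seated key's foot is at z=0.012 while the TCP reads 0.0229. Lifting now.

Call:
step_arm --delta_pos '[[0,0,-0.03],[0,0,-0.09],[0,0,-0.2],[0,0,-0.35],[0,0,-0.46],[0,0,-0.47]]' --rot '[[0,0,0],[0,0,0],[0,0,0],[0,0,0],[0,0,0],[0,0,0]]' --gripper '[-1,-1,-1,-1,-1,-1]'

```text
time_s: 6.2
tool_pos: [0.4596, -0.275, 0.119]
tool_rot: [179.8, 0.2, 93.5]
force: [-0.2, 0.1, -1.4]
grip_width: 0.0099
grasp_force: 30.0
```

```bash
python3 -c "
from h import *
st();go([.488,-.1065,.116],86);go([.517,.062,.116],79)"
```

```text
time_s 6.2
tool_pos [ 0.4596 -0.275   0.119 ]
tool_rot [1.798117e+02 1.640000e-01 9.348010e+01]
force [-0.1919  0.0875 -1.404 ]
wrist_torque [ 0.0188 -0.0802 -0.0476]
grip_width 0.0099
grasp_force 29.9998
dpos units [0.8325 0.193  0.0133] rot units [0.0023 0.0018 0.087 ] rows>= 2.7348958779696293 0.6994906016873534
dpos units [1.6646 0.3889 0.0116] rot units [0.0024 0.0016 0.1685] rows>= 5.470313309497575 1.3535075246547803
```

Call:
step_arm --delta_pos '[[0.15,0.035,0],[0.4,0.09,0],[0.65,0.15,0],[0.83,0.19,0],[0.83,0.19,0]]' --rot '[[0,0,0.02],[0,0,0.04],[0,0,0.07],[0,0,0.087],[0,0,0.087]]' --gripper '[-1,-1,-1,-1,-1]'

```text
time_s: 6.82
tool_pos: [0.486, -0.1024, 0.1161]
tool_rot: [-180.0, -0.1, 86.4]
force: [-0.4, -0.2, -1.0]
grip_width: 0.0099
grasp_force: 30.0
```

```bash
python3 -c "
from h import *
st();go([.517,.062,.116],79)"
```

```text
time_s 6.825
tool_pos [ 0.486  -0.1024  0.1161]
tool_rot [-1.799512e+02 -5.920000e-02  8.636420e+01]
force [-0.4103 -0.2446 -1.0238]
wrist_torque [-0.106  -0.0354  0.0523]
grip_width 0.0099
grasp_force 30.0002
dpos units [0.83   0.1026 0.0011] rot units [-0.0006 -0.0007  0.0857] rows>= 2.676285933378115 0.6882797456802853
```

Call:
step_arm --delta_pos '[[0.15,0.02,0],[0.4,0.05,0],[0.65,0.08,0],[0.8,0.1,0],[0.83,0.1,0],[0.83,0.1,0],[0.83,0.1,0]]' --rot '[[0,0,0.02],[0,0,0.04],[0,0,0.07],[0,0,0.085],[0,0,0.085],[0,0,0.085],[0,0,0.085]]' --gripper '[-1,-1,-1,-1,-1,-1,-1]'

```text
time_s: 7.7
tool_pos: [0.5174, 0.0556, 0.1163]
tool_rot: [-180.0, 0.1, 78.5]
force: [0.1, -0.9, 0.2]
grip_width: 0.0097
grasp_force: 30.0
```

```bash
python3 -c "
from h import *
st();snap('wrist','w5');st()
a=np.load('pics/w5.npz')['img']
cv2.imwrite('pics/c5.png',cv2.resize(a[90:310,220:420],None,fx=2.7,fy=2.7,interpolation=2))
print(w2px('w5',[.5266,.111,.065]))"
```

```text
time_s 7.7
tool_pos [0.5174 0.0556 0.1163]
tool_rot [-1.799698e+02  6.810000e-02  7.853890e+01]
force [ 0.1242 -0.8599  0.206 ]
wrist_torque [-0.0071 -0.0821 -0.0166]
grip_width 0.0097
grasp_force 29.9997
time_s 7.75
tool_pos [0.5174 0.0558 0.1164]
tool_rot [-1.799816e+02  5.540000e-02  7.854050e+01]
force [-0.3173  1.0451 -0.6106]
wrist_torque [ 0.0136 -0.0531  0.0178]
grip_width 0.0099
grasp_force 29.9998
[313.30982833 159.8930815 ]
```

View pics/c5.png

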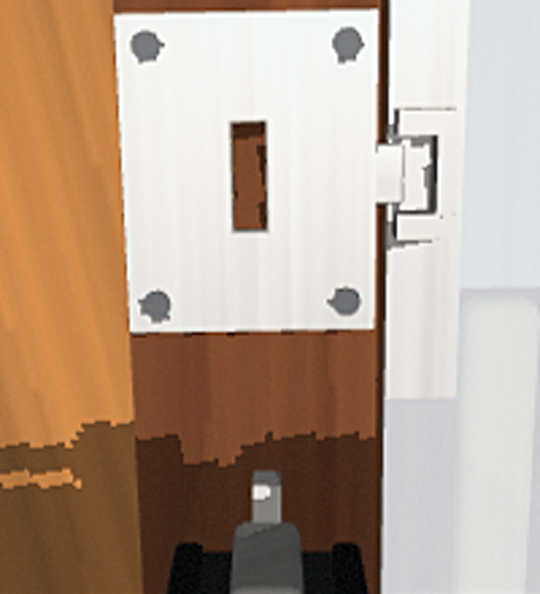

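The enlarged view shows the keyway slot with corners (231,121), (266,121), (268,231), (234,231). The plate runs (115,15)–(378,10)–(373,330)–(131,333), the key's foot front edge is at (253–280,470), and the bolt and catch are on the right near (390–435,175).

```bash
python3 -c "
from h import *
quad('w5',[(231,121),(266,121),(268,231),(234,231)],.065,220,90,2.7)
quad('w5',[(115,15),(378,10),(373,330),(131,333)],.065,220,90,2.7)
y=np.radians(78.54);ux=np.array([np.cos(y),np.sin(y)])
for u,v in((253,470),(280,470),(266.5,470)):
  p=px2w('w5',219.7+u/2.7,89.7+v/2.7,.1054)[:2];print(p,'foot centre',p-.01*ux)
f=lambda u,v:px2w('w5',219.7+u/2.7,89.7+v/2.7,.058)
print('bolt end / wall',f(404,175),f(434,175))
a=np.load('pics/w4.npz');print(px2w('w4',319.5,309,.074), px2w('w4',307.5,309,.074),px2w('w4',330.5,309,.074))
"
```

```text
centre [0.5265 0.1137] len 0.0222 wid 0.0071 yaw -10.414826929187782 -11.487725740884816
centre [0.5264 0.1134] len 0.0645 wid 0.0519 yaw -10.736115006186637 -10.610590086210244
[0.51758201 0.06471382] foot centre [0.51559517 0.05491318]
[0.52247352 0.06372058] foot centre [0.52048668 0.05391994]
[0.52002778 0.06421719] foot centre [0.51804095 0.05441656]
bolt end / wall [0.55836699 0.10693884 0.058     ] [0.56458981 0.10567418 0.058     ]
[ 0.45886012 -0.26106115  0.074     ] [ 0.45457854 -0.26131897  0.074     ] [ 0.46278494 -0.26082481  0.074     ]
```

```bash
python3 -c "
from h import *
go([.5259,.1148,.091],79.2)"
```

```text
dpos units [ 0.2975 -0.0171  0.1266] rot units [-0.0002  0.0006 -0.0077] rows>= 1.0361320644381187 0.06187591017125605
```

Call:
step_arm --delta_pos '[[0.1,-0.006,0.04],[0.2,-0.012,0.08],[0.27,-0.016,0.11],[0.2975,-0.017,0.126],[0.2975,-0.017,0.126],[0.2975,-0.017,0.126],[0.2975,-0.017,0.126]]' --rot '[[0,0,-0.004],[0,0,-0.008],[0,0,-0.008],[0,0,-0.008],[0,0,-0.008],[0,0,-0.008],[0,0,-0.008]]' --gripper '[-1,-1,-1,-1,-1,-1,-1]'

```text
time_s: 8.62
tool_pos: [0.5261, 0.1162, 0.0917]
tool_rot: [180.0, 0.0, 79.3]
force: [-0.1, 0.4, -0.6]
grip_width: 0.0098
grasp_force: 30.0
```

```bash
python3 -c "
from h import *
st();go([.5259,.1148,.091],79.2)
c=snap('wrist','w6');im=np.load('pics/w6.npz')['img']
print(w2px('w6',[.5265,.1135,.065]),w2px('w6',[.5265,.1135,.08]))
y=np.radians(79.2);ux=np.array([np.cos(y),np.sin(y),0]);uy=np.array([-ux[1],ux[0],0])
K=np.array([.5265,.1135,.065])
for s in(.011,-.011):
  for t in(.0035,-.0035):print(w2px('w6',K+s*ux+t*uy))
cv2.imwrite('pics/c6.png',cv2.resize(im[200:320,260:380],None,fx=5,fy=5,interpolation=2))"
```

```text
time_s 8.625
tool_pos [0.5261 0.1162 0.0917]
tool_rot [1.79974e+02 2.30000e-02 7.93286e+01]
force [-0.1279  0.4092 -0.6233]
wrist_torque [-0.0244 -0.1108  0.0073]
grip_width 0.0098
grasp_force 29.9999
dpos units [-0.0071  0.0003  0.0033] rot units [0.0003 0.0003 0.0015] rows>= 0.025134892894968924 0.012452283117761547
[318.40077953 274.30728148] [318.39529604 284.74221351]
[311.88766242 255.0085722 ]
[324.97699015 255.02830136]
[312.00186962 293.06648252]
[324.73798825 293.08476495]
```

View pics/c6.png

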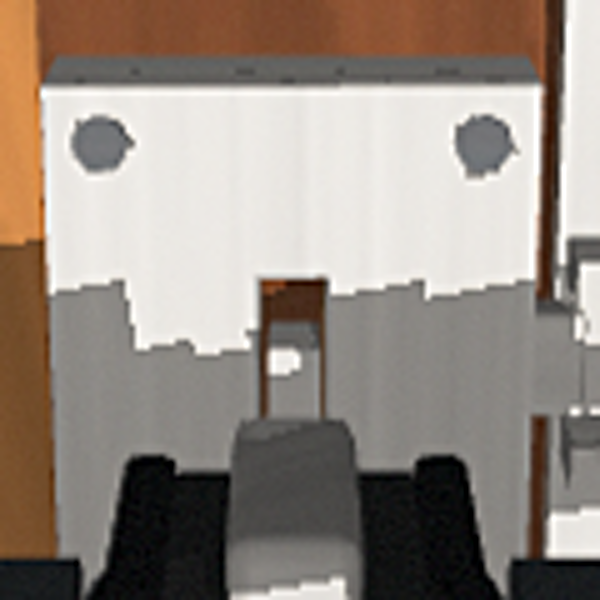

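The crop shows the slot's end edge at row 278, columns 260–327. The foot is centred over it at columns 268–319, with its lower front edge at row 322.

```bash
python3 -c "
from h import *
st()
y=np.radians(79.3);ux=np.array([np.cos(y),np.sin(y)])
for z in(.0797,.0807,.0817):
  p=px2w('w6',260-.4+293.5/5,200-.4+322/5,z)[:2];print(z,p-.01*ux)
for v in(277,279):
  p=px2w('w6',260-.4+293.5/5,200-.4+v/5,.065)[:2];print(v,p-.011*ux)
"
```

```text
time_s 8.675
tool_pos [0.5261 0.1163 0.0916]
tool_rot [1.799741e+02 2.150000e-02 7.933520e+01]
force [ 1.3093  0.2849 -1.3072]
wrist_torque [-0.0311 -0.0645  0.0078]
grip_width 0.0097
grasp_force 29.9999
0.0797 [0.52665269 0.1145534 ]
0.0807 [0.5267182 0.1148974]
0.0817 [0.52678372 0.1152414 ]
277 [0.52645121 0.11351977]
279 [0.52640937 0.11329864]
```

Call:
step_arm --delta_pos '[[-0.007,-0.001,0.02],[-0.007,-0.001,0.05],[-0.007,-0.001,0.07],[-0.007,-0.001,0.08],[-0.007,-0.001,0.085],[-0.007,-0.001,0.09],[-0.007,-0.001,0.09]]' --rot '[[0,0,0.001],[0,0,0.001],[0,0,0.001],[0,0,0.001],[0,0,0.001],[0,0,0.001],[0,0,0.001]]' --gripper '[-1,-1,-1,-1,-1,-1,-1]'

```text
time_s: 9.55
tool_pos: [0.5255, 0.1156, 0.0735]
tool_rot: [180.0, 0.0, 79.3]
force: [-0.4, -0.4, 0.4]
grip_width: 0.0099
grasp_force: 30.0
```

```bash
python3 -c "
from h import *
st()"
```

```text
time_s 9.55
tool_pos [0.5255 0.1156 0.0735]
tool_rot [1.799971e+02 1.900000e-03 7.930280e+01]
force [-0.3544 -0.4128  0.3796]
wrist_torque [-0.0168 -0.0813 -0.0263]
grip_width 0.0099
grasp_force 30.0
```

The foot is 2.5 mm inside the plate with no force. Going down.

Call:
step_arm --delta_pos '[[0,0,0.008],[0,0,0.016],[0,0,0.024],[0,0,0.032],[0,0,0.04],[0,0,0.048],[0,0,0.053],[0,0,0.053]]' --rot '[[0,0,0],[0,0,0],[0,0,0],[0,0,0],[0,0,0],[0,0,0],[0,0,0],[0,0,0]]' --gripper '[-1,-1,-1,-1,-1,-1,-1,-1]'

```text
time_s: 10.55
tool_pos: [0.5254, 0.1156, 0.0627]
tool_rot: [-180.0, 0.0, 79.3]
force: [0.1, -0.2, -1.2]
grip_width: 0.0097
grasp_force: 30.0
```

```bash
python3 -c "
from h import *
st()"
```

```text
time_s 10.55
tool_pos [0.5254 0.1156 0.0627]
tool_rot [-1.799923e+02  5.500000e-03  7.929770e+01]
force [ 0.0734 -0.1784 -1.1845]
wrist_torque [-0.0685 -0.1061 -0.0141]
grip_width 0.0097
grasp_force 29.9999
```

Call:
step_arm --delta_pos '[[0,0,0.003],[0,0,0.006],[0,0,0.006]]' --rot '[[0,0,0],[0,0,0],[0,0,0]]' --gripper '[-1,-1,-1]'

```text
time_s: 10.92
tool_pos: [0.5253, 0.1156, 0.0615]
tool_rot: [-180.0, 0.0, 79.3]
force: [-0.1, -0.1, -0.0]
grip_width: 0.0099
grasp_force: 30.0
```

Call:
step_arm --delta_pos '[[0,0,0.002],[0,0,0.004],[0,0,0.004]]' --rot '[[0,0,0],[0,0,0],[0,0,0]]' --gripper '[-1,-1,-1]'

```text
time_s: 11.3
tool_pos: [0.5255, 0.1156, 0.0609]
tool_rot: [180.0, 0.0, 79.3]
force: [-0.1, 0.3, -0.5]
grip_width: 0.0097
grasp_force: 30.0
```

```bash
python3 -c "
from h import *
st()"
```

```text
time_s 11.3
tool_pos [0.5255 0.1156 0.0609]
tool_rot [1.799987e+02 5.300000e-03 7.929840e+01]
force [-0.1343  0.2992 -0.5261]
wrist_torque [-0.0463 -0.0788  0.0103]
grip_width 0.0097
grasp_force 30.0
```

Call:
step_arm --delta_pos '[[0,0,0.002],[0,0,0.004],[0,0,0.004]]' --rot '[[0,0,0],[0,0,0],[0,0,0]]' --gripper '[-1,-1,-1]'

```text
time_s: 11.68
tool_pos: [0.5256, 0.1156, 0.0608]
tool_rot: [180.0, 0.0, 79.3]
force: [-2.3, 0.0, 5.8]
grip_width: 0.0095
grasp_force: 30.0
```

Call:
step_arm --delta_pos '[[0,0,0.002],[0,0,0.003],[0,0,0.003]]' --rot '[[0,0,0],[0,0,0],[0,0,0]]' --gripper '[-1,-1,-1]'

```text
time_s: 12.05
tool_pos: [0.5256, 0.1157, 0.0608]
tool_rot: [180.0, 0.0, 79.3]
force: [-4.1, -0.9, 9.5]
grip_width: 0.0095
grasp_force: 30.0
```

The foot touches the cavity floor. I'll ease off 0.8 mm, lower the squeeze to 20 N, and set up averaged torque readings and a numeric bolt profile.

Call:
step_arm --delta_pos '[[0,0,-0.003],[0,0,-0.005],[0,0,-0.005]]' --rot '[[0,0,0],[0,0,0],[0,0,0]]' --gripper '[-1,-1,-1]' --squeeze 20

```text
time_s: 12.42
tool_pos: [0.5256, 0.1156, 0.0608]
tool_rot: [180.0, 0.0, 79.3]
force: [-1.1, -0.3, 6.0]
grip_width: 0.0096
grasp_force: 20.0
```

```bash
cat >> h.py <<'E'
def prof(src,z=.058):
    y=np.radians(-10.7);X=np.array([np.cos(y),np.sin(y)]);Y=np.array([-X[1],X[0]]);K=np.array([.5265,.1135])
    im=cv2.cvtColor(np.load("pics/"+src+".npz")["img"],cv2.COLOR_BGR2GRAY).astype(np.float32)
    for yo in(-.004,-.002,0,.002,.004):
        q=np.array([w2px(src,[*(K+X*x+Y*yo),z]) for x in np.arange(.024,.046,.0007)],np.float32)
        print(int(yo*1000),cv2.remap(im,q[None,:,0],q[None,:,1],1,borderValue=0)[0].astype(int))
def feel(f,n=6):
    F=[];T=[]
    for i in range(n):
        c=viewer.read_camera("wrist");o=env.get_obs();F.append(o["force"]);T.append(o["wrist_torque"])
    im=c["img"][:,:,::-1];np.savez("pics/"+f+".npz",img=im,pose=c["pose"],k=[c["fx"],c["fy"],c["cx"],c["cy"]])
    print("t",o["time_s"],"F",np.round(np.mean(F,0),2),"T",np.round(np.mean(T,0),4),"sdT",np.round(np.std(T,0),4),np.round(o["tool_pos"],4),np.round(o["tool_rot"],2),o["grip_width"])
E
python3 -c "
from h import *
feel('f0');prof('w5');prof('w6');prof('f0')"
```

```text
t 12.725 F [-2.26 -0.76  6.08] T [-0.1801  0.4578 -0.0151] sdT [0.0086 0.0144 0.0237] [0.5256 0.1156 0.0608] [1.7999e+02 1.0000e-02 7.9300e+01] 0.00989770623445144
-4 [238 237 239 243 233 232 230 231 231 232 235 216 184 237 237 236 236 237
 244 197  95  51 121 244 236 234 233 233 234 235 228 224]
-2 [238 238 240 243 234 230 230 231 231 231 234 212 209 237 236 236 237 241
 211 133  91  55 110 246 236 234 233 233 234 236 230 224]
0 [239 239 241 243 238 236 236 236 237 237 239 229 172 238 237 237 238 245
 203 132  94  56 118 247 236 235 234 234 235 236 230 224]
2 [240 240 241 243 240 239 239 239 240 240 242 237 186 239 238 238 238 240
 244 242 159  58 137 246 237 236 235 235 235 237 232 224]
4 [240 241 243 243 233 244 244 244 244 244 246 242 199 239 239 239 240 240
 241 252 113  47 138 236 237 235 235 235 237 236 231 224]
-4 [137 134 136 139 133 130 131 129 130 130 130 131 114 135 135 135 137 137
 136 136 100  67  76 133 136 134 134 134 132 126 203 238]
-2 [136 133 136 139 136 132 131 131 131 132 133 134 120 134 135 135 136 136
 136 133 106  68  62 136 136 133 134 134 133 126 204 237]
0
[... 364 characters left out ...]
 235 231 231 231 230 231 231 233]
-4 [137 136 137 141 139 130 131 132 132 131 133 134 126 135 135 128 237 239
 234 144  96  67  61 185 237 231 231 230 233 189 227 238]
-2 [138 137 138 139 138 135 134 135 134 133 133 126 197 231 239 238 234 234
 246 142  97  68  66 118 180 178 201 242 241 239 236 236]
0 [138 136 137 142 141 135 136 136 136 136 135 134 117 132 138 141 140 140
 141 137  98  69  72 103 139 135 136 135 130 159 191 238]
2 [138 137 137 141 141 139 139 138 140 139 138 137 119 137 138 139 137 138
 137 137 103  68  70 108 139 136 136 137 135 134 209 238]
4 [138 136 138 143 130 105 109 108 108 109 108 106 112 137 138 138 139 138
 138 135  99  70  71 111 132 132 132 132 130 126 217 238]
```

Call:
step_arm --delta_pos '[[0,-0.001,-0.003],[0,-0.001,-0.003],[0,-0.001,-0.003]]' --rot '[[0,0,0.01],[0,0,0.02],[0,0,0.02]]' --gripper '[-1,-1,-1]'

```text
time_s: 13.1
tool_pos: [0.5254, 0.1157, 0.0609]
tool_rot: [180.0, -0.0, 77.6]
force: [0.9, 0.3, -0.2]
grip_width: 0.01
grasp_force: 20.0
```

```bash
python3 -c "
from h import *
feel('f1',4)"
```

```text
t 13.3 F [ 0.33 -0.26  0.21] T [-0.0313 -0.2593 -0.0079] sdT [0.0031 0.0117 0.0362] [0.5253 0.1156 0.0609] [180.    -0.    77.59] 0.01004317178340671
```

Call:
step_arm --delta_pos '[[0,0,0],[0,0,0],[0,0.0005,0],[0,0.0005,0],[0,0.001,0],[0,0.001,0],[0,0.0015,0],[0,0.0015,0],[0,0.0015,0],[0,0.0015,0]]' --rot '[[0,0,0.02],[0,0,0.04],[0,0,0.06],[0,0,0.08],[0,0,0.1],[0,0,0.12],[0,0,0.14],[0,0,0.16],[0,0,0.18],[0,0,0.18]]' --gripper '[-1,-1,-1,-1,-1,-1,-1,-1,-1,-1]'

```text
time_s: 14.55
tool_pos: [0.5255, 0.1156, 0.061]
tool_rot: [180.0, 0.0, 62.1]
force: [3.5, -1.6, -2.7]
grip_width: 0.0096
grasp_force: 20.0
```

```bash
python3 -c "
from h import *
feel('f2',6);prof('f2')"
```

```text
t 14.85 F [ 2.6  -0.88 -2.45] T [-0.2652 -0.7909  0.0337] sdT [0.0334 0.0154 0.0315] [0.5255 0.1156 0.061 ] [180.     0.    62.11] 0.009913615903910754
-4 [134 137 141 132 131 129 129 130 130 131 132 106 128 136 135 136 137 136
 135 134 108  84 132 142 229 230 229 228 230 230 228 233]
-2 [135 136 139 134 133 134 132 133 133 133 136 114 127 135 135 136 136 136
 134 137 106  84 129 181 232 229 229 229 231 229 229 232]
0 [135 138 142 136 134 134 134 135 135 134 137 116 130 136 135 135 137 137
 134 137 103  94 145 218 230 229 228 228 231 230 228 233]
2 [136 137 141 137 137 136 137 137 137 137 140 120 129 135 134 135 134 128
 214 232 151 103 230 230 228 228 228 229 231 230 230 233]
4 [135 139 140 110 111 113 111 114 107 133 186 104 126 128 172 240 235 227
 232 236 129  96 229 233 226 231 230 226 232 230 228 232]
```

Call:
step_arm --delta_pos '[[0.0005,0.001,0.001],[0.0005,0.0015,0.0015],[0.0005,0.002,0.0015],[0.0005,0.002,0.0015],[0.0005,0.0025,0.0015],[0.0005,0.0025,0.0015],[0.0005,0.0025,0.0015],[0.0005,0.0025,0.0015]]' --rot '[[0,0,0.02],[0,0,0.04],[0,0,0.06],[0,0,0.08],[0,0,0.1],[0,0,0.12],[0,0,0.133],[0,0,0.133]]' --gripper '[-1,-1,-1,-1,-1,-1,-1,-1]'

```text
time_s: 15.85
tool_pos: [0.5261, 0.1154, 0.0609]
tool_rot: [180.0, 0.0, 50.7]
force: [0.8, -2.6, 2.0]
grip_width: 0.01
grasp_force: 20.0
```

```bash
python3 -c "
from h import *
feel('f3',6);prof('f3')"
```

```text
t 16.15 F [ 1.68 -1.66  2.9 ] T [-0.5632 -0.4008  0.0279] sdT [0.0164 0.027  0.0304] [0.5261 0.1154 0.0609] [179.99   0.    50.68] 0.009828676504555638
-4 [138 144 107 131 132 131 131 131 131 132 122  84 136 134 134 131 181 239
 233 191 159 234 229 229 229 229 227 229 231 231 226 216]
-2 [139 142 122 134 133 134 134 133 132 132 163 109 122 216 236 233 233 232
 223 132 173 233 229 229 229 229 228 229 231 231 225 216]
0 [133 135 125 131 133 132 122 239 237 232 228 158 234 231 230 231 231 235
 191 126 160 234 230 229 229 229 229 229 231 231 224 216]
2 [129 236 212 237 236 236 236 234 233 236 222 161 233 231 230 230 232 234
 219 229 219 231 230 229 229 229 229 230 231 231 223 215]
4 [234 246 142 188 223 210 209 221 209 208 201 166 234 231 231 231 232 232
 232 231 195 230 231 231 231 231 230 230 231 231 225 216]
```

Call:
step_arm --delta_pos '[[0,0.001,-0.0005],[0,0.0015,-0.0005],[0,0.002,-0.001],[0,0.0025,-0.001],[0,0.0025,-0.001],[-0.0005,0.003,-0.001],[-0.0005,0.003,-0.001],[-0.0005,0.003,-0.001],[-0.0005,0.003,-0.001]]' --rot '[[0,0,0.02],[0,0,0.04],[0,0,0.06],[0,0,0.08],[0,0,0.1],[0,0,0.12],[0,0,0.14],[0,0,0.16],[0,0,0.16]]' --gripper '[-1,-1,-1,-1,-1,-1,-1,-1,-1]'

```text
time_s: 17.27
tool_pos: [0.5265, 0.1149, 0.0609]
tool_rot: [180.0, 0.0, 36.9]
force: [2.1, -2.1, 0.9]
grip_width: 0.0098
grasp_force: 20.0
```

```bash
python3 -c "
from h import *
feel('f4',6);prof('f4')"
```

```text
t 17.575 F [ 2.14 -2.17  1.1 ] T [-0.6386 -0.6263  0.0289] sdT [0.0334 0.0264 0.0238] [0.5264 0.1149 0.0609] [179.99   0.    36.93] 0.009275648221727691
-4 [146 105 127 126 187 231 228 229 227 227 226 225 230 189  98 234 233 232
 232 229 229 230 230 230 237 153 169 235 233 232 216 215]
-2 [239 162 230 230 230 228 227 227 227 228 227 229 232 187 112 232 234 233
 226 214 231 230 230 230 236 156 188 235 232 233 210 209]
0 [242 121 236 231 229 231 231 230 231 231 231 231 234 193 134 235 234 235
 224 180 234 230 229 230 235 173 130 236 232 232 231 214]
2 [242 136 230 235 235 234 234 233 235 234 234 235 238 196 121 238 233 234
 231 230 231 231 230 230 236 167 163 236 234 233 231 215]
4 [249 148 163 237 234 234 234 235 233 233 233 233 238 195  96 237 235 233
 233 230 230 231 231 231 238 138 180 234 233 234 204 208]
```

Call:
step_arm --delta_pos '[[0,0.001,0],[0,0.002,0],[0,0.0025,0],[0,0.003,0],[0,0.003,0],[0,0.003,0]]' --rot '[[0,0,0.015],[0,0,0.03],[0,0,0.05],[0,0,0.07],[0,0,0.08],[0,0,0.08]]' --gripper '[-1,-1,-1,-1,-1,-1]'

```text
time_s: 18.32
tool_pos: [0.5266, 0.1146, 0.0609]
tool_rot: [-180.0, 0.0, 30.1]
force: [1.3, -0.9, 0.8]
grip_width: 0.0101
grasp_force: 20.0
```

```bash
python3 -c "
from h import *
feel('f5',6);prof('f5')
im=np.load('pics/f5.npz')['img'];p=w2px('f5',[.5265+.037*.983,.1135-.037*.186,.058]);print(p)
u,v=p.astype(int);c=cv2.resize(im[max(0,v-40):v+40,u-50:u+50],(800,600),interpolation=2);cv2.imwrite('pics/c7.png',c)"
```

```text
t 18.625 F [ 1.48 -0.78  0.69] T [-0.2954 -0.3265  0.0525] sdT [0.0392 0.0379 0.0329] [0.5266 0.1147 0.0609] [-1.7999e+02  1.0000e-02  3.0060e+01] 0.009854774025573785
-4 [224 162 230 225 225 225 225 225 226 225 226 225 225 226 230 211  76 209
 235 230 230 230 230 232 222  86 166 235 233 232 208 211]
-2 [204 160 228 226 226 225 225 228 227 227 228 226 227 228 231 205 104 217
 235 229 230 229 230 231 230  91 151 234 232 232 214 213]
0 [215 165 234 230 230 230 230 230 230 231 231 230 231 232 234 211  94 210
 220 224 231 230 230 232 230  89 151 235 233 233 221 209]
2 [210 168 237 232 232 233 233 233 232 233 233 233 234 235 237 217  81 228
 233 231 230 230 230 231 234  92 160 237 233 233 227 212]
4 [219 104 182 239 237 236 236 238 237 238 238 237 238 237 241 220  79 199
 236 230 231 230 231 233 225  79 151 237 234 233 230 215]
[371.01420078 233.84267816]
```

View pics/c7.png

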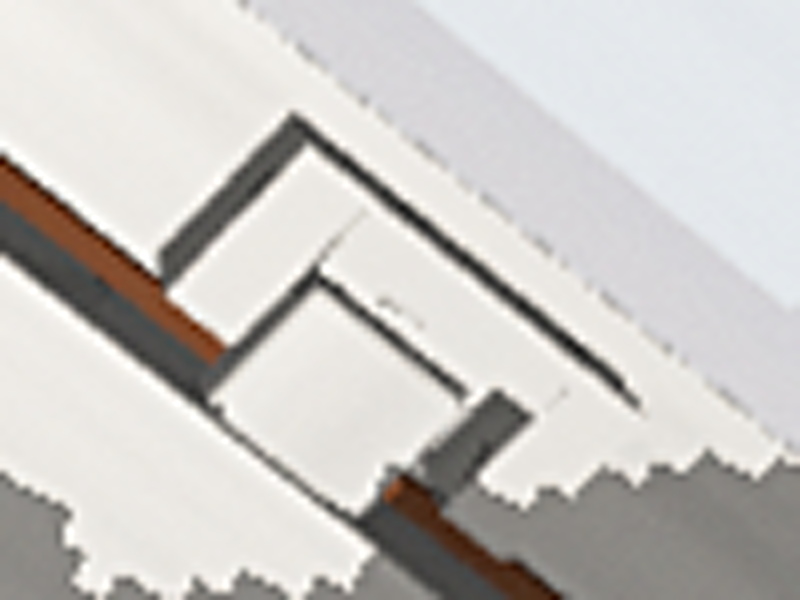

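The last picture shows the bolt's end edge from (318,275) to (465,395), inside the catch. The catch's inner corner is at about (365,215) and its outer back edge runs (295,115)–(640,405). A gap remains.

```bash
python3 -c "
from h import *
y=np.radians(-10.7);X=np.array([np.cos(y),np.sin(y)]);Y=np.array([-X[1],X[0]]);K=np.array([.5265,.1135])
for n,(a,b) in dict(corner=(365,215),corner2=(562,390),bolt=(318,275),boltr=(465,395),out=(295,115),outr=(635,403),sideL=(160,280),sideR=(437,505)).items():
  for z in(.058,.061,.065):
    p=px2w('f5',321+a/8-.45,193+b/7.5-.45,z)[:2]-K;print(n,z,np.round([p@X,p@Y],4))"
```

```text
corner 0.058 [0.04   0.0058]
corner 0.061 [0.0403 0.0066]
corner 0.065 [0.0408 0.0075]
corner2 0.058 [ 0.0393 -0.0107]
corner2 0.061 [ 0.0396 -0.0097]
corner2 0.065 [ 0.0401 -0.0084]
bolt 0.058 [0.0354 0.0053]
bolt 0.061 [0.0358 0.0061]
bolt 0.065 [0.0363 0.007 ]
boltr 0.058 [ 0.0353 -0.0065]
boltr 0.061 [ 0.0357 -0.0056]
boltr 0.065 [ 0.0362 -0.0044]
out 0.058 [0.042  0.0132]
out 0.061 [0.0423 0.0138]
out 0.065 [0.0427 0.0146]
outr 0.058 [ 0.0415 -0.0145]
outr 0.061 [ 0.0418 -0.0135]
outr 0.065 [ 0.0422 -0.0121]
sideL 0.058 [0.0291 0.0121]
sideL 0.061 [0.0296 0.0127]
sideL 0.065 [0.0303 0.0136]
sideR 0.058 [ 0.0288 -0.0103]
sideR 0.061 [ 0.0293 -0.0093]
sideR 0.065 [ 0.03  -0.008]
```

Call:
step_arm --delta_pos '[[0.0005,0.0005,0],[0.0005,0.001,0],[0.0005,0.001,0],[0.0005,0.001,0],[0.0005,0.001,0]]' --rot '[[0,0,0.02],[0,0,0.035],[0,0,0.05],[0,0,0.067],[0,0,0.067]]' --gripper '[-1,-1,-1,-1,-1]'

```text
time_s: 19.25
tool_pos: [0.5268, 0.1144, 0.0609]
tool_rot: [-180.0, 0.0, 24.3]
force: [-0.2, -0.1, 0.7]
grip_width: 0.0098
grasp_force: 20.0
```

```bash
python3 -c "
from h import *
feel('f6',8);prof('f6')"
```

```text
t 19.65 F [ 0.31 -0.42  1.03] T [-0.062   0.0324  0.035 ] sdT [0.0375 0.0391 0.0192] [0.5268 0.1145 0.0609] [-1.7999e+02  2.0000e-02  2.4300e+01] 0.009909400303756193
-4 [175 172 228 226 225 225 225 225 226 225 225 227 225 226 226 227 229 201
 146 234 230 230 231 236 192  68 162 236 232 232 218 208]
-2 [169 178 229 225 225 226 226 226 226 225 226 227 227 226 228 228 230 196
 163 235 231 230 230 236 191  63 134 235 233 233 224 208]
0 [181 175 233 230 230 229 229 230 230 230 230 232 231 231 231 231 236 206
 138 237 231 230 231 236 192  65 148 235 233 233 220 209]
2 [181 186 234 231 231 232 233 232 233 233 233 233 234 234 234 233 238 207
 159 233 231 231 231 236 196  65 163 237 233 233 222 207]
4 [175 117 230 237 236 237 237 236 237 238 237 239 238 238 238 240 241 210
 177 237 232 231 232 237 194  58 146 237 234 234 225 209]
```

Call:
step_arm --delta_pos '[[0,0,0],[0,0.0005,0],[0,0.0005,0],[0,0.0005,0]]' --rot '[[0,0,0.02],[0,0,0.035],[0,0,0.047],[0,0,0.047]]' --gripper '[-1,-1,-1,-1]'

```text
time_s: 20.15
tool_pos: [0.5269, 0.1143, 0.0609]
tool_rot: [-180.0, 0.0, 20.2]
force: [-0.3, 0.6, 0.6]
grip_width: 0.0098
grasp_force: 20.0
```

```bash
python3 -c "
from h import *
feel('f7',8);prof('f7')"
```

```text
t 20.55 F [-0.76  0.44  0.7 ] T [0.0691 0.188  0.0445] sdT [0.0387 0.0379 0.026 ] [0.5269 0.1143 0.0609] [-1.7999e+02  1.0000e-02  2.0260e+01] 0.009992566876538718
-4 [126 198 230 225 225 225 225 226 225 226 225 226 226 226 227 227 227 228
 228 230 230 230 232 238 157  60 146 237 233 234 206 198]
-2 [148 187 228 225 224 225 225 225 225 225 227 226 227 227 227 227 227 229
 229 230 230 230 231 237 143  60 164 239 234 233 218 204]
0 [145 211 232 229 228 229 230 229 230 230 230 231 231 232 231 232 233 203
 201 233 232 231 231 236 164  64 171 238 234 233 228 208]
2 [142 192 234 231 231 231 232 232 232 231 233 233 233 233 233 234 236 230
 221 232 231 232 232 240 156  61 141 236 233 234 215 197]
4 [151 131 237 237 236 237 236 236 237 237 237 237 238 238 238 239 239 239
 234 231 231 232 232 237 144  54 147 237 235 235 222 207]
```

The bolt's dark end line has vanished, so it is very near the wall. From here I take small steps.

Call:
step_arm --delta_pos '[[0,0,0],[0,0,0]]' --rot '[[0,0,0.006],[0,0,0.012]]' --gripper '[-1,-1]'

```text
time_s: 20.8
tool_pos: [0.5269, 0.1143, 0.0609]
tool_rot: [-180.0, 0.0, 19.2]
force: [-0.6, 0.2, 1.1]
grip_width: 0.0101
grasp_force: 20.0
```

```bash
python3 -c "
from h import *
feel('f8',10)"
```

```text
t 21.3 F [-0.93  0.33  1.08] T [0.1343 0.3062 0.0842] sdT [0.0239 0.0525 0.0175] [0.5269 0.1143 0.0609] [-1.800e+02  1.000e-02  1.923e+01] 0.009853849546437572
```

Call:
step_arm --delta_pos '[[0,0,0],[0,0,0]]' --rot '[[0,0,0.005],[0,0,0.01]]' --gripper '[-1,-1]'

```text
time_s: 21.55
tool_pos: [0.5269, 0.1143, 0.0608]
tool_rot: [180.0, 0.0, 18.3]
force: [-1.0, -0.0, 0.6]
grip_width: 0.0098
grasp_force: 20.0
```

```bash
python3 -c "
from h import *
feel('f9',10)"
```

```text
t 22.05 F [-1.3   0.56  0.69] T [0.1764 0.3755 0.1343] sdT [0.0356 0.0304 0.0378] [0.5269 0.1143 0.0609] [1.800e+02 1.000e-02 1.837e+01] 0.009805608125423193
```

Torque rose from 0.05 to 0.13 N m within 0.033 rad, so the bolt is pressing the catch at about 6 N. Turning back to the entry angle.

Call:
step_arm --delta_pos '[[0,-0.0005,0],[0,-0.001,0],[-0.0002,-0.0017,0],[-0.0003,-0.0023,0],[-0.0004,-0.0029,0],[-0.0006,-0.0035,0],[-0.0009,-0.004,0],[-0.0011,-0.0045,0],[-0.0014,-0.005,0],[-0.0017,-0.0056,0],[-0.0021,-0.006,0],[-0.0025,-0.0065,0],[-0.0028,-0.0069,0],[-0.0033,-0.0073,0],[-0.0037,-0.0077,0],[-0.0042,-0.0081,0],[-0.0047,-0.0084,0],[-0.0051,-0.0086,0],[-0.0051,-0.0086,0]]' --rot '[[0,0,-0.04],[0,0,-0.08],[0,0,-0.12],[0,0,-0.16],[0,0,-0.2],[0,0,-0.24],[0,0,-0.28],[0,0,-0.32],[0,0,-0.36],[0,0,-0.4],[0,0,-0.44],[0,0,-0.48],[0,0,-0.52],[0,0,-0.56],[0,0,-0.6],[0,0,-0.64],[0,0,-0.68],[0,0,-0.71],[0,0,-0.71]]' --gripper '[-1,-1,-1,-1,-1,-1,-1,-1,-1,-1,-1,-1,-1,-1,-1,-1,-1,-1,-1]'

```text
time_s: 24.42
tool_pos: [0.5258, 0.1151, 0.0609]
tool_rot: [180.0, 0.0, 79.3]
force: [0.0, -0.7, -1.1]
grip_width: 0.0098
grasp_force: 20.0
```

```bash
python3 -c "
from h import *
feel('g1',8);prof('g1')"
```

```text
t 24.825 F [ 0.05 -0.68 -0.9 ] T [-0.2422 -0.0875  0.0021] sdT [0.0671 0.0788 0.029 ] [0.5258 0.1153 0.0609] [1.7997e+02 2.0000e-02 7.9370e+01] 0.010045803555194192
-4 [137 137 137 141 139 131 129 131 130 130 132 125 202 233 230 229 228 227
 226 227 232 174  58 156 238 231 230 231 235 185 190 237]
-2 [138 137 138 140 139 133 135 134 134 134 133 125 226 232 237 146 171 197
 195 194 217 136  69 112 202 200 198 210 239 237 236 236]
0 [138 136 137 140 139 136 134 136 136 136 135 131 154 154 158 134 135 135
 135 134 138 131  63 110 138 137 135 136 133 125 223 238]
2 [137 136 137 140 141 137 138 139 138 138 138 138 138 138 140 140 138 138
 139 139 140 127  70 103 138 134 135 136 134 126 220 238]
4 [137 136 139 142 128 104 105 107 105 109 106 103 105 103 104 105 104 103
 104 105 108  87  66  98 137 136 136 135 135 130 195 239]
```

The bolt now reaches the wall. Drawing the key out, gently at first.

Call:
step_arm --delta_pos '[[0,0,-0.004],[0,0,-0.01],[0,0,-0.016],[0,0,-0.022],[0,0,-0.026],[0,0,-0.026]]' --rot '[[0,0,0],[0,0,0],[0,0,0],[0,0,0],[0,0,0],[0,0,0]]' --gripper '[-1,-1,-1,-1,-1,-1]'

```text
time_s: 25.58
tool_pos: [0.5257, 0.1156, 0.0663]
tool_rot: [180.0, 0.0, 79.4]
force: [1.3, -0.2, -0.6]
grip_width: 0.0097
grasp_force: 20.0
```

```bash
python3 -c "
from h import *
feel('g2',4)"
```

```text
t 25.775 F [ 1.63 -0.54 -0.73] T [-0.178  -0.4735 -0.0106] sdT [0.0091 0.0367 0.0258] [0.5257 0.1156 0.0663] [179.98   0.    79.39] 0.01003017751041937
```

Call:
step_arm --delta_pos '[[0.0,0.001,-0.01],[0,0.001,-0.02],[0,0.001,-0.035],[0,0.001,-0.055],[0,0.001,-0.1],[0,0.001,-0.17],[0,0.001,-0.24],[0,0.001,-0.27],[0,0.001,-0.27]]' --rot '[[0,0,0],[0,0,0],[0,0,0],[0,0,0],[0,0,0],[0,0,0],[0,0,0],[0,0,0],[0,0,0]]' --gripper '[-1,-1,-1,-1,-1,-1,-1,-1,-1]'

```text
time_s: 26.9
tool_pos: [0.5261, 0.1156, 0.1208]
tool_rot: [179.9, -0.0, 79.4]
force: [0.5, -0.4, -0.3]
grip_width: 0.01
grasp_force: 20.0
```

```bash
python3 -c "
from h import *
feel('g3',2);prof('g3');go([.488,-.1065,.12],86)
im=np.load('pics/g3.npz')['img']
T=np.array(env.get_obs()['tool_pos']);y=np.radians(79.3);ux=np.array([np.cos(y),np.sin(y),0])
q=w2px('g3',T+.009*ux+[0,0,-.011]);print(q);u,v=q.astype(int)
for r in range(v-25,v+30,4):print(r,[int(x) for x in im[r,u-24:u+25:2].mean(1)])"
```

```text
t 27.0 F [-0.74 -0.33 -0.72] T [-0.0283 -0.0782  0.019 ] sdT [0.037  0.0059 0.0421] [0.5254 0.1154 0.1198] [-1.7997e+02  2.0000e-02  7.9380e+01] 0.010109275599661833
-4 [134 133 135 140 132 122 123 227 226 223 223 222 222 223 224 224 224 224
 224 227 241 111  92 238 231 228 228 228 232 232 232 231]
-2 [133 133 135 139 127 121 234 229 225 225 225 225 225 226 225 226 226 226
 227 233 199  99  75 240 232 228 227 227 228 229 230 232]
0 [139 134 138 145 125 131 235 231 228 228 228 228 228 227 227 228 229 229
 230 242 141  86 110 237 231 228 228 228 229 229 229 231]
2 [231 231 233 238 235 233 232 231 230 231 231 231 231 231 232 232 231 231
 231 234 241 183 128 215 231 229 228 228 229 230 230 231]
4 [231 231 235 237 165 210 214 215 215 215 214 213 212 212 212 213 210 208
 208 214 214 140 137 222 232 229 229 229 230 230 231 232]
dpos units [-1.1249e+00  2.0400e-02 -5.0000e-04] rot units [-0.0003  0.0002 -0.077 ] rows>= 3.600247757403617 0.6184233669811351
[316.19021136 263.58131458]
238 [234, 231, 231, 232, 231, 232, 232, 232, 229, 233, 226, 230, 224, 225, 219, 234, 221, 234, 233, 230, 231, 
[... 945 characters left out ...]
 109, 226, 226, 226, 230, 187, 99, 135, 135, 134, 132, 137, 134, 132, 134]
274 [136, 135, 133, 134, 136, 132, 132, 135, 131, 134, 123, 132, 130, 130, 133, 134, 118, 135, 135, 131, 134, 139, 133, 131, 130]
278 [136, 136, 131, 133, 134, 133, 132, 134, 130, 135, 137, 134, 133, 131, 133, 133, 134, 135, 133, 130, 133, 138, 135, 130, 133]
282 [136, 134, 132, 133, 135, 132, 134, 135, 133, 138, 137, 134, 134, 133, 134, 133, 135, 133, 139, 132, 134, 137, 134, 130, 131]
286 [134, 135, 133, 134, 135, 131, 133, 142, 70, 72, 71, 66, 90, 92, 90, 93, 99, 71, 70, 122, 136, 137, 135, 130, 132]
290 [124, 140, 134, 134, 135, 130, 133, 99, 73, 75, 74, 75, 90, 91, 67, 72, 71, 73, 70, 60, 135, 136, 135, 131, 132]
```

The key is out, the bolt is home, and the key sits unchanged in the grip. Carrying it back to the block.

```bash
python3 -c "
from h import *
go([.492,-.08,.12],86)"
```

```text
dpos units [-9.91e-01  1.57e-02 -5.00e-04] rot units [-0.0003  0.0002 -0.077 ] rows>= 3.171517916418434 0.6184233669811351
```

Call:
step_arm --delta_pos '[[-0.15,0.002,0],[-0.4,0.006,0],[-0.65,0.01,0],[-0.88,0.015,0],[-0.99,0.016,0],[-0.99,0.016,0]]' --rot '[[0,0,-0.01],[0,0,-0.03],[0,0,-0.05],[0,0,-0.07],[0,0,-0.077],[0,0,-0.077]]' --gripper '[-1,-1,-1,-1,-1,-1]'

```text
time_s: 27.75
tool_pos: [0.4916, -0.0815, 0.1195]
tool_rot: [-179.9, 0.0, 85.8]
force: [-0.3, 0.8, -1.0]
grip_width: 0.0099
grasp_force: 20.0
```

```bash
python3 -c "
from h import *
st();go([.4586,-.2746,.09],93.4)"
```

```text
time_s 27.75
tool_pos [ 0.4916 -0.0815  0.1195]
tool_rot [-1.799275e+02  9.900000e-03  8.576070e+01]
force [-0.2558  0.8223 -1.019 ]
wrist_torque [ 0.0375 -0.0997 -0.0782]
grip_width 0.0099
grasp_force 19.9997
dpos units [-0.975  -0.0928  0.1478] rot units [-0.0009  0.0001 -0.0889] rows>= 3.1695526034828174 0.7139827440412716
```

Call:
step_arm --delta_pos '[[-0.15,-0.014,0],[-0.4,-0.038,0],[-0.65,-0.062,0.03],[-0.87,-0.083,0.07],[-0.96,-0.092,0.12],[-0.975,-0.093,0.148],[-0.975,-0.093,0.148],[-0.975,-0.093,0.148]]' --rot '[[0,0,-0.02],[0,0,-0.04],[0,0,-0.06],[0,0,-0.08],[0,0,-0.089],[0,0,-0.089],[0,0,-0.089],[0,0,-0.089]]' --gripper '[-1,-1,-1,-1,-1,-1,-1,-1]'

```text
time_s: 28.75
tool_pos: [0.4612, -0.2711, 0.0909]
tool_rot: [180.0, -0.0, 93.8]
force: [0.4, 0.4, 0.0]
grip_width: 0.0096
grasp_force: 20.0
```

```bash
python3 -c "
from h import *
st();go([.4586,-.2746,.05],93.4)"
```

```text
time_s 28.75
tool_pos [ 0.4612 -0.2711  0.0909]
tool_rot [ 1.799633e+02 -7.200000e-03  9.380260e+01]
force [0.3659 0.3727 0.0046]
wrist_torque [-0.0232 -0.1211  0.0492]
grip_width 0.0096
grasp_force 19.9999
dpos units [-0.0167 -0.0145  0.2046] rot units [ 0.0004 -0.0001  0.0047] rows>= 0.6583803322568067 0.03778839008482847
```

Call:
step_arm --delta_pos '[[-0.017,-0.0145,0.03],[-0.017,-0.0145,0.08],[-0.017,-0.0145,0.14],[-0.017,-0.0145,0.18],[-0.017,-0.0145,0.2],[-0.017,-0.0145,0.2],[-0.017,-0.0145,0.2]]' --rot '[[0,0,0.005],[0,0,0.005],[0,0,0.005],[0,0,0.005],[0,0,0.005],[0,0,0.005],[0,0,0.005]]' --gripper '[-1,-1,-1,-1,-1,-1,-1]'

```text
time_s: 29.62
tool_pos: [0.4579, -0.2766, 0.0509]
tool_rot: [180.0, 0.0, 93.2]
force: [1.0, -0.8, -1.5]
grip_width: 0.0101
grasp_force: 20.0
```

```bash
python3 -c "
from h import *
st();feel('b1',1);go([.4585,-.2745,.05],93.4)"
```

```text
time_s 29.625
tool_pos [ 0.4579 -0.2766  0.0509]
tool_rot [1.79970e+02 2.54000e-02 9.32237e+01]
force [ 0.9505 -0.7535 -1.5245]
wrist_torque [ 0.0658 -0.059   0.0121]
grip_width 0.0101
grasp_force 20.0
t 29.675 F [ 0.43  0.53 -0.25] T [ 0.0017 -0.1035  0.0334] sdT [0. 0. 0.] [ 0.4579 -0.2766  0.051 ] [1.7996e+02 3.0000e-02 9.3230e+01] 0.009850184689162439
dpos units [0.0105 0.0037 0.0048] rot units [ 0.0004  0.0004 -0.002 ] rows>= 0.0388605741776529 0.016933438986563677
```

Call:
step_arm --delta_pos '[[0.0105,0.004,0.01],[0.0105,0.004,0.02],[0.0105,0.004,0.03],[0.0105,0.004,0.042],[0.0105,0.004,0.055],[0.0105,0.004,0.055],[0.0105,0.004,0.055]]' --rot '[[0,0,-0.002],[0,0,-0.002],[0,0,-0.002],[0,0,-0.002],[0,0,-0.002],[0,0,-0.002],[0,0,-0.002]]' --gripper '[-1,-1,-1,-1,-1,-1,-1]'

```text
time_s: 30.55
tool_pos: [0.4583, -0.2744, 0.0396]
tool_rot: [180.0, 0.0, 93.4]
force: [0.7, 0.2, -0.2]
grip_width: 0.0099
grasp_force: 20.0
```

```bash
python3 -c "
from h import *
st()"
```

```text
time_s 30.55
tool_pos [ 0.4583 -0.2744  0.0396]
tool_rot [1.799953e+02 9.200000e-03 9.339580e+01]
force [ 0.7143  0.1713 -0.1992]
wrist_torque [-0.0392 -0.1112 -0.0245]
grip_width 0.0099
grasp_force 19.9999
```

In the slot freely. Down to just above the floor (TCP about 0.0235).

Call:
step_arm --delta_pos '[[0,0,0.015],[0,0,0.03],[0,0,0.045],[0,0,0.06],[0,0,0.072],[0,0,0.078],[0,0,0.078]]' --rot '[[0,0,0],[0,0,0],[0,0,0],[0,0,0],[0,0,0],[0,0,0],[0,0,0]]' --gripper '[-1,-1,-1,-1,-1,-1,-1]'

```text
time_s: 31.42
tool_pos: [0.4582, -0.2743, 0.0239]
tool_rot: [-180.0, 0.0, 93.4]
force: [-0.9, -0.8, -0.6]
grip_width: 0.0098
grasp_force: 20.0
```

Call:
step_arm --delta_pos '[[0,0,0.002],[0,0,0.004],[0,0,0.004]]' --rot '[[0,0,0],[0,0,0],[0,0,0]]' --gripper '[-1,-1,-1]'

```text
time_s: 31.8
tool_pos: [0.4582, -0.2743, 0.0232]
tool_rot: [-180.0, 0.0, 93.4]
force: [-0.4, 0.2, -0.9]
grip_width: 0.0099
grasp_force: 20.0
```

Call:
step_arm --delta_pos '[[0,0,0.002],[0,0,0.003],[0,0,0.003]]' --rot '[[0,0,0],[0,0,0],[0,0,0]]' --gripper '[-1,-1,-1]'

```text
time_s: 32.17
tool_pos: [0.4583, -0.2744, 0.0228]
tool_rot: [180.0, 0.0, 93.4]
force: [-0.2, 0.7, 3.0]
grip_width: 0.0101
grasp_force: 20.0
```

Call:
step_arm --delta_pos '[[0,0,0],[0,0,0],[0,0,0],[0,0,0],[0,0,0]]' --rot '[[0,0,0],[0,0,0],[0,0,0],[0,0,0],[0,0,0]]' --gripper '[-0.7,-0.5,-0.3,-0.3,-0.3]'

```text
time_s: 32.8
tool_pos: [0.4582, -0.2744, 0.0225]
tool_rot: [-180.0, 0.0, 93.4]
force: [0.2, -0.1, 0.2]
grip_width: 0.0301
grasp_force: 0.0
```

Call:
step_arm --delta_pos '[[0,0,-0.03],[0,0,-0.1],[0,0,-0.25],[0,0,-0.45],[0,0,-0.65],[0,0,-0.75],[0,0,-0.75],[0,0,-0.75]]' --rot '[[0,0,0],[0,0,0],[0,0,0],[0,0,0],[0,0,0],[0,0,0],[0,0,0],[0,0,0]]' --gripper '[-0.3,-0.3,-0.3,-0.3,-0.3,-0.3,-0.3,-0.3]'

```text
time_s: 33.8
tool_pos: [0.4577, -0.2741, 0.172]
tool_rot: [-180.0, -0.0, 93.4]
force: [-0.1, 0.3, -0.7]
grip_width: 0.0302
grasp_force: 0.0
```

```bash
python3 -c "
from h import *
feel('e1',2)
g=lambda f,p:w2px(f,p)
im=np.load('pics/e1.npz')['img']
y=np.radians(93.4);u=np.array([np.cos(y),np.sin(y),0]);C=np.array([.459,-.275,.074])
print([np.round(w2px('e1',C+s*u),0) for s in(.015,-.015)],w2px('e1',[.459,-.275,.032]))
c=w2px('e1',C).astype(int)
for r in range(c[1]-40,c[1]+42,4):print(r,[int(x) for x in im[r,c[0]-26:c[0]+27:2].mean(1)])
b=np.load('pics/w1.npz')['img'];c=w2px('w1',C).astype(int);print('before')
for r in range(c[1]-36,c[1]+38,6):print(r,[int(x) for x in b[r,c[0]-26:c[0]+27:2].mean(1)])"
```

```text
t 33.9 F [ 0.03 -0.31  0.46] T [ 0.0105 -0.1077 -0.0195] sdT [0.0032 0.0087 0.0151] [ 0.4574 -0.2739  0.1713] [-1.799e+02 -8.000e-02  9.340e+01] 0.03042720356164472
[array([319., 215.]), array([319., 257.])] [319.47841319 222.21287813]
196 [218, 217, 217, 217, 220, 222, 223, 225, 223, 221, 219, 222, 223, 219, 220, 224, 224, 221, 216, 215, 219, 219, 219, 228, 225, 224, 224]
200 [219, 217, 217, 218, 220, 221, 222, 225, 223, 221, 220, 221, 223, 220, 221, 224, 223, 220, 215, 216, 219, 221, 220, 229, 225, 223, 223]
204 [218, 216, 217, 216, 219, 221, 224, 225, 223, 223, 221, 223, 225, 222, 223, 225, 225, 222, 215, 214, 218, 220, 220, 229, 224, 224, 224]
208 [217, 217, 218, 217, 220, 221, 223, 225, 225, 223, 200, 142, 134, 241, 196, 160, 156, 190, 215, 215, 219, 219, 221, 229, 225, 224, 224]
212 [217, 216, 217, 218, 219, 222, 223, 224, 227, 154, 87, 102, 106, 104, 105, 102, 97, 191, 215, 215, 219, 220, 220, 229, 224, 224, 224]
216 [218, 216, 217, 217, 219, 221, 223, 232, 140, 139, 78, 153, 146, 145, 148, 146, 144, 153, 215, 216, 219, 220, 220, 228, 224, 223, 224]
220 [218, 216, 218, 217, 21
[... 3129 characters left out ...]
 222, 223, 222, 221]
225 [214, 216, 216, 217, 217, 216, 220, 231, 134, 142, 96, 229, 240, 239, 238, 239, 222, 212, 211, 217, 218, 227, 225, 223, 223, 222, 221]
231 [214, 216, 217, 216, 218, 217, 219, 225, 229, 226, 193, 225, 237, 236, 235, 238, 210, 216, 212, 216, 220, 227, 224, 223, 223, 221, 221]
237 [213, 214, 216, 217, 217, 217, 141, 136, 143, 138, 132, 132, 140, 139, 143, 141, 140, 132, 128, 138, 142, 153, 148, 141, 178, 223, 221]
243 [126, 134, 136, 138, 136, 131, 137, 144, 144, 138, 131, 135, 140, 142, 143, 142, 140, 131, 130, 135, 143, 151, 148, 144, 141, 138, 139]
249 [164, 161, 157, 160, 163, 97, 94, 88, 87, 88, 88, 91, 92, 93, 93, 89, 88, 86, 87, 87, 84, 73, 152, 161, 152, 86, 87]
```

The key stands where and as it did at the start: its bow top covers rows 215–255 against a predicted 215–257. Handing in.

```bash
python3 -c "
from cell import env
print(env.sign_off())"
```

```text
the job is handed in; nothing more can be done
None
```

The job is handed in at about 34 s (verdict not shown): I felt the bolt butt against the catch at roughly 6 N, the plug is turned back and the key stands upright in its block; the real fingertips sat about 39 mm higher than the stated tool frame, so the first grasp closed on air and I corrected it from the camera image.

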